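# Touch off a casting at three points, then pin its bore

### The arm

A 6-joint arm with a two-finger parallel gripper is mounted at the origin on a cart in front of the work surface, level with it; the furniture and walls round the work are solid. World frame = base frame: x ahead of the robot, y to its left, z up, the work surface at z = 0. Lengths are in m, angles in rad, forces in N, time in s.
With the tool pointing down it reaches from about 0.2 to 0.875 m from the base axis. Payload 3.4 kg.
Tool frame: the origin (TCP) lies between the finger pads; the fingertips stand 25 mm ahead of it and the grasp point (between the pads) lies 6 mm ahead of it (r.nose_length is the z of the fingertips in the tool frame, in m); z points along the fingers, x is the direction in which the jaws open and shut, and the axes are right-handed (so a half turn about z gives the same grasp; the last joint's range is limited). The gripper opens to 94 mm and grips with 3 to 60 N. Pads are 16 mm wide; open, the fingers measure 119 mm over their backs; the gripper's body (75 mm by 177 mm) begins 78 mm behind the grasp point.
Start: joints at [1.192, 0.276, 1.505, -0, 1.361, -0.121], TCP at [0.147, 0.556, 0.23] pointing down, gripper open.
Joint ranges: [-2.89, 2.89], [-0.75, 2.08], [0.22, 2.7], [-1.18, 4.32], [0.11, 2.71], [-2.7, 2.7]. Speed limits (rad/s): [2.57, 2.57, 3.14, 3.14, 3.14, 3.14].

### API

Orientations are given as a unit quaternion [w, x, y, z].
In Python, from plant import r, gripper_to, inverse_kinematics, vision, models, telemetry gives the robot as it stands. Calls block until the motion is done:
- r.move_to(position, orientation): joint-space move of the TCP to a pose.
- r.move_l(position, rot=None, vel=0.15, guard=None): straight line of the TCP; rot=None keeps the orientation; vel is the mean speed in m/s. With guard (N) it stops when the force on the tool has changed by that much, and returns True; else False.
- r.movej(angles): joint-space move.
- gripper_to(opening, f_grip=None): finger opening in m; f_grip is the grip in N (None keeps the last); returns when the fingers have stopped.
- r.hold(seconds).
- inverse_kinematics(position, orientation): joint angles nearest the present ones, or None.
- vision.snapshot(name): name is "scene" or "top" or "wrist"; returns the picture (384x512x3 uint8, red, green, blue); there is no depth.
- vision.get_calibration(name): a dict with "fx", "fy", "cx", "cy" (pixels), "position" and "orientation" of the camera in the world. Camera axes: x right, y down, z forward; pixel columns grow to the right and rows downward; lengths in m; the calibration is good to about 2 mm. A picture is of the moment at which its call begins: read the wrist's pose just before it. get_calibration takes no time and is no camera call; for the wrist camera it gives the pose at the moment of the call.
A pose or a line that the arm cannot do raises r.PlanningError and nothing moves.
- r.sign_off(): hands the job in, once; it reports no verdict.
Trained networks look in the newest picture that a camera, given by its name, has taken for a name from the list of things; names that differ only in an ending like _2 or _b are one class to them, and where a whole thing is asked for, a point or a joint stands for the part that bears it (a point fixed in the world has none). Each returns a list of dicts, best first, with "score" (0 to 1); they miss things now and then, are a little off and sometimes report something else, mostly with a low value. They report only what shows in the picture. A call takes as long as a camera call. They do not tell look-alikes from the thing itself.
- models.boxes_of(thing, camera): "at" ([x, y, z] in m, in world coordinates, good to about 4 mm: the middle of the surface that is visible of it).
- models.regions_of(thing, camera): "pixels" (384x512 bool, what is visible of it).
- models.mark_of(thing, camera): "at" ([x, y, z] in m, in world coordinates, good to about 4 mm: a listed point, or the origin of a listed thing).
Readings, each from a call of its own:
- telemetry.current_t(): time.
- telemetry.current_joints(): joint angles.
- telemetry.current_dq(): joint speeds.
- telemetry.current_joint_efforts(): joint torques, N m.
- telemetry.current_ee_pos(): TCP position.
- telemetry.current_tool_rot(): TCP orientation.
- telemetry.current_wrist_force(): force on the tool from outside, world axes, zero at the start.
- telemetry.current_torque(): the same for the moment, N m.
- telemetry.current_opening(): finger opening in m.
Only numpy, scipy, OpenCV 4.12 (cv2) and the standard library are available. Lean on these libraries where they do the work, as an engineer would, in place of code of your own. Each camera call takes 0.05 s, during which the arm holds its last target.

### The job

The brass casting is stuck a little out of place and crooked on its base plate. Take the steel locating pin out of its wooden stand and touch off the casting lightly with the pin's round shank, pausing for a moment at each touch: first near the right end of the long near face, then near the left end of that face, then on the middle of the left end face. With the bore found that way, lower the pin gently, never pressing hard, into the bore until its collar rests flat on the casting, let go, and leave the other things on the bench where they are.

Things in the scene. Friction and masses are not known exactly. Their poses are not given: they have to be found in the camera images.
- base_plate: dark steel plate, 86 x 126 x 8 mm, fixed to the bench; on it a pad of brown cement (68 x 100 mm, its top 12 mm above the bench) that holds the casting. Origin: centre of the plate's underside, at bench height; x points away from the robot, y to its left (plate yaw within 0.25 rad of the robot's axes), z up
- nominal_top (a point): point 44 mm above the plate's centre, at the height of the casting's top. The casting: fixed brass block, 44 mm (x) by 76 mm (y) by 32 mm, top level, underside 12 mm above the bench. Its centre lies anywhere within 8 mm of the plate's along x and y and it is turned up to 0.06 rad either way: no pose tells how. A 12 mm sprue stub sticks out of its right end face only
- nominal_bore (a point): where the mouth of the bore would be if the casting sat true: 44 mm above the bench, 8 mm left (+y) of the plate's centre. The real bore is vertical, 13.5 mm wide, right through the casting, mouth chamfered 1.5 mm; its axis is 22 mm from the casting's long near face (-x) and 30 mm from its left end face (+y)
- pin_stand: wooden block 56 x 56 x 40 mm, fixed to the bench; origin at the centre of its underside. The pin stands in its central 13.5 mm through hole, the collar resting on the block's top
- locating_pin: loose steel pin, 0.13 kg or so, 76 mm long: below, a round shank; then a collar 24 mm in diameter and 4 mm thick; above it a square grip 18 x 18 mm, 44 mm tall (4 to 48 mm above the origin), to take it by. Origin: centre of the collar's underside; z points up along the pin, x and y square to the flats of the grip
- shank: the pin's shank, part of the pin: round, 12 mm in diameter, 28 mm long, lower edge chamfered 1.5 mm. Origin: centre of its lower end, 28 mm below the pin's origin; z up. Touch with its side, lower end 5 to 25 mm below the casting's top. Pushed sideways, the held pin gives only 0.2 to 0.5 mm per N: more than 15 N on the shank at any time spoils it. A touch counts when at least 1 N is kept up for 0.2 s
- jar: bystander: round clear jar with a black lid, 68 mm wide, 88 mm tall; origin at the centre of its underside. Over it hangs the white hood of a fixed bench lamp, 260 to 340 mm above the bench, from 0.70 m ahead of the robot's base axis outward and from 0.30 m left to 0.12 m right of it: keep the arm on the near side of the hood when crossing from one side to the other
- wax: bystander: green wax block 30 x 50 x 24 mm; origin at the centre of its underside
- pot: bystander: small copper-coloured pot with a lid, 34 mm wide, 38 mm tall; origin at the centre of its underside
There are look-alikes about, which are no part of the job. Of the things shaped like the locating_pin, the steel one is meant.

How it is judged:
By the outcome, as a careful person would: the job done as asked, in the order asked, and still so for the second after the job is handed in, with the robot touching nothing.
It also fails if it takes over 72 s, if anything falls off the work surface, if the arm or the gripper's body presses on something with over 40 N, if the wrist force passes 120 N, or if a joint passes its speed limit or range.

## Working session

There is one attempt and no reset: what is moved stays moved. The work goes in short steps, each a Python script; the robot and the scene stay as the last script left them, time stands still between calls to the robot, and variables do not carry over. Pictures are saved under pics/ and viewed, and the job is handed in when it is done.

```bash
ls; mkdir -p pics
python3 - <<'E'
from plant import r, gripper_to, inverse_kinematics, vision, models, telemetry
import cv2
for c in ["scene","top","wrist"]:
    im=vision.snapshot(c); cv2.imwrite(f"pics/{c}0.png",im[:,:,::-1])
    k=vision.get_calibration(c); print(c,k)
    for n in ["base_plate","nominal_top","nominal_bore","pin_stand","locating_pin","jar","wax","pot"]:
        try: print(n,[(round(d['score'],2),[round(float(v),4) for v in d['at']]) for d in models.mark_of(n,c)])
        except Exception as e: print(n,e)
print(telemetry.current_t())
E
```

```text
pics
scene {'fx': 458.82142570080975, 'fy': 458.82142570080975, 'cx': 253.13339019191034, 'cy': 187.31359487719655, 'position': array([-0.23731661, -0.68224699,  0.90679128]), 'orientation': array([-0.38889282,  0.80034419, -0.41237679,  0.195338  ])}
base_plate [(0.64, [0.5775, 0.3541, 0.0]), (0.63, [0.5749, 0.3615, 0.0398])]
nominal_top [(0.6, [0.5796, 0.3547, 0.0452]), (0.22, [0.5685, -0.4218, 0.0406])]
nominal_bore [(0.8, [0.5772, 0.3628, 0.0426])]
pin_stand [(0.82, [0.5693, -0.4201, -0.0003])]
locating_pin [(0.69, [0.6189, -0.4965, 0.028]), (0.64, [0.4883, -0.4602, 0.0268]), (0.46, [0.5726, -0.4213, 0.0389])]
jar []
wax [(0.78, [0.6101, 0.0295, 0.0006])]
pot [(0.64, [0.692, -0.2704, -0.0006])]
top {'fx': 449.32104326802494, 'fy': 449.32104326802494, 'cx': 265.4941823013397, 'cy': 198.37947248973072, 'position': array([ 0.33882564, -0.06097003,  1.65943541]), 'orientation': array([-0.06081855,  0.70916116, -0.69977993,  0.06082441])}
base_plate [(0.66, [0.5795, 0.3586, -0.0013])]
nominal_top [(0.69, [0.5776, 0.3563, 0.0434]), (0.25, [0.5654, -0.4167, 0.0412])]
nominal_bore [(0.88, [0.5758, 0.3667, 0.043]), (0.71, [0.692, -0.2708, 0.0023])]
pin_stand [(0.68, [0.5721, -0.4161, -0.0034]), (0.4, [0.7718, 0.0177, -0.0026])]
locating_pin [(0.63, [0.4874, -0.4629, 0.0304]), (0.55, [0.5667, -0.4178, 0.0401]), (0.41, [0.6138, -0.4939, 0.0277])]
jar [(0.65, [0.7713, 0.0182, -0.0046])]
wax [(0.56, [0.6045, 0.0302, 0.0007])]
pot [(0.42, [0.6039, 0.0286, 0.0002]), (0.39, [0.6903, -0.2683, 0.0043])]
wrist {'fx': 276.44062037934845, 'fy': 276.44062037934845, 'cx': 254.11913168809755, 'cy': 191.13505408230228, 'position': array([0.07879324, 0.57284909, 0.38491266]), 'orientation': array([0.09706757, 0.78623049, 0.60567467, 0.07468401])}
base_plate []
nominal_top []
nominal_bore []
pin_stand []
locating_pin []
jar []
wax []
pot []
1.35
```

View pics/scene0.png

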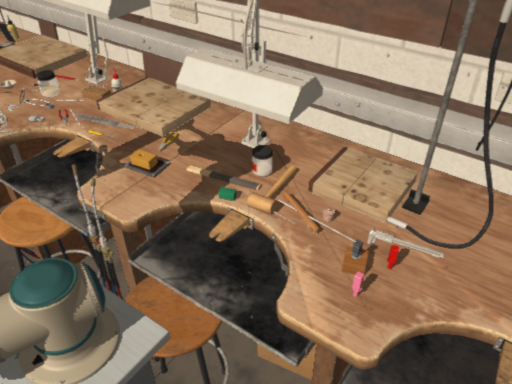

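View pics/top0.png

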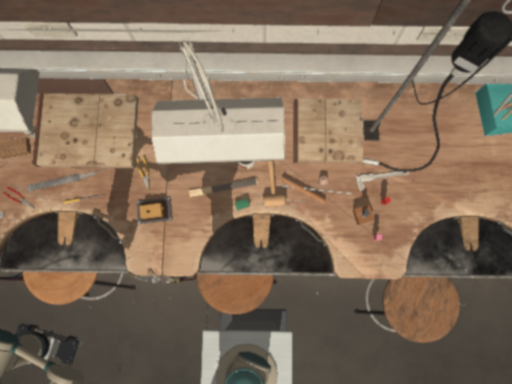

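Run:
```python
import cv2,numpy as np
from plant import vision
def proj(c,p):
    k=vision.get_calibration(c); w,x,y,z=k['orientation']
    from scipy.spatial.transform import Rotation as R
    q=R.from_quat([x,y,z,w]).inv().apply(np.array(p)-k['position'])
    return k['fx']*q[0]/q[2]+k['cx'],k['fy']*q[1]/q[2]+k['cy']
P={'stand':(.569,-.418,.05),'a':(.616,-.495,.028),'b':(.488,-.46,.028),'plate':(.578,.357,.04)}
ims=[]
for c in ['scene','top']:
    im=cv2.imread(f'pics/{c}0.png')
    for n,p in P.items(): print(c,n,np.round(proj(c,p)))
    for n in ['stand','plate']:
        u,v=map(int,proj(c,P[n])); 
        h=60 if n=='stand' else 40
        u=min(max(u,h),512-h);v=min(max(v,h),384-h)
        ims.append(cv2.resize(im[v-h:v+h,u-h:u+h],(390,290 if 0 else 295),interpolation=cv2.INTER_CUBIC))
cv2.imwrite('pics/crop0.png',np.vstack([np.hstack(ims[:2]),np.hstack(ims[2:])]))
```

```text
scene stand [357. 253.]
scene a [391. 261.]
scene b [357. 287.]
scene plate [145. 155.]
top stand [365. 213.]
top a [384. 202.]
top b [375. 236.]
top plate [151. 208.]
```

View pics/crop0.png

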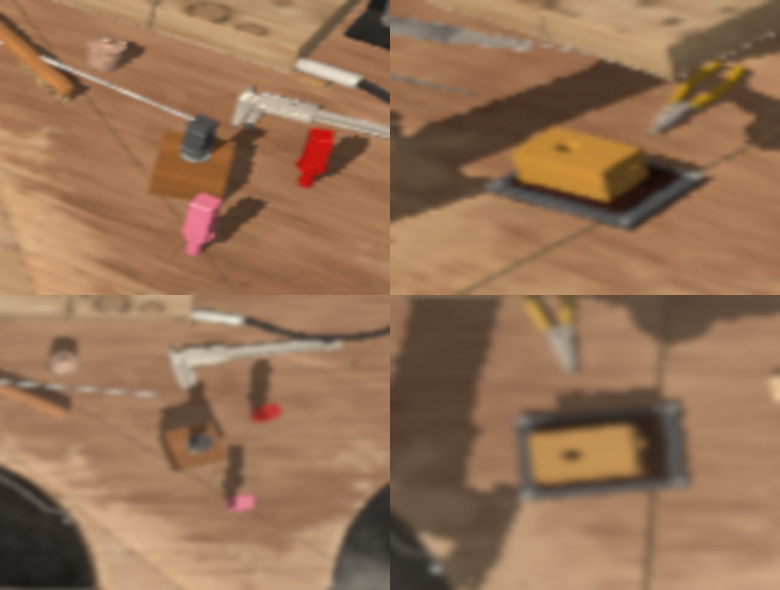

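The things that could be taken for the pin are grey steel in the brown stand (scene 357,253; top 365,213), red standing free (391,261) and pink standing free (357,287). I choose the grey one. The casting is at scene (145,155), with its bore at the left and the sprue at the right. Next is a closer look with the wrist camera.

```bash
cat > h.py <<'E'
from plant import r, gripper_to, inverse_kinematics, vision, models, telemetry
import cv2, numpy as np
from scipy.spatial.transform import Rotation as R
def cam(c):
    k=vision.get_calibration(c); w,x,y,z=k['orientation']; return k,R.from_quat([x,y,z,w])
def proj(k,Rc,p):
    q=Rc.inv().apply(np.array(p)-k['position']); return np.stack([k['fx']*q[...,0]/q[...,2]+k['cx'],k['fy']*q[...,1]/q[...,2]+k['cy']],-1)
def back(k,Rc,uv,z):
    uv=np.atleast_2d(uv).astype(float)
    d=Rc.apply(np.c_[(uv[:,0]-k['cx'])/k['fx'],(uv[:,1]-k['cy'])/k['fy'],np.ones(len(uv))])
    return k['position']+d*((z-k['position'][2])/d[:,2])[:,None]
def down(yaw): # tool x along yaw in world, z down
    q=(R.from_euler('z',yaw)*R.from_euler('x',np.pi)).as_quat(); return [q[3],q[0],q[1],q[2]]
def toolyaw():
    w,x,y,z=telemetry.current_tool_rot(); m=R.from_quat([x,y,z,w]).as_matrix(); return np.arctan2(m[1,0],m[0,0]),m
E
python3 - <<'E'
from h import *
print(toolyaw(), telemetry.current_wrist_force())
k,Rc=cam('wrist'); print(Rc.as_matrix().round(3))
r.move_to([0.42,0.0,0.28],down(0.0)) if inverse_kinematics([0.42,0,0.28],down(0.0)) is not None else print('none')
print(telemetry.current_t(),telemetry.current_joints())
r.move_to([0.50,-0.40,0.26],down(0.0))
print(telemetry.current_t(),telemetry.current_joints())
k,Rc=cam('wrist'); im=vision.snapshot('wrist'); cv2.imwrite('pics/w1.png',im[:,:,::-1]); 
print(k['position'],Rc.as_matrix().round(3))
for n in ["pin_stand","locating_pin"]:
    print(n,[(round(d['score'],2),np.round(d['at'],4)) for d in models.mark_of(n,'wrist')])
E
```

```text
(np.float64(1.3130120456953425), array([[ 2.54938673e-01,  9.66957221e-01,  7.92865094e-05],
       [ 9.66957218e-01, -2.54938679e-01,  8.97503153e-05],
       [ 1.06997913e-04,  5.37858363e-05, -9.99999993e-01]])) [-1.22918574 -0.16764351  0.01319123]
[[ 0.255  0.938  0.235]
 [ 0.967 -0.247 -0.062]
 [-0.     0.243 -0.97 ]]
3.575 [-1.64876406e-01  1.03694000e-02  1.70679642e+00  3.60034747e-04
  1.42447752e+00 -1.66015320e-01]
5.0833 [-7.81731934e-01  3.61067580e-01  1.30478151e+00  7.56993013e-04
  1.47569939e+00 -7.83127865e-01]
[ 0.50031968 -0.32950497  0.41490125] [[ 1.     0.001  0.001]
 [ 0.001 -0.97  -0.243]
 [ 0.001  0.243 -0.97 ]]
pin_stand [(0.65, array([ 5.704e-01, -4.193e-01, -2.000e-04]))]
locating_pin [(0.58, array([ 0.5703, -0.4198,  0.0395]))]
```

View pics/w1.png

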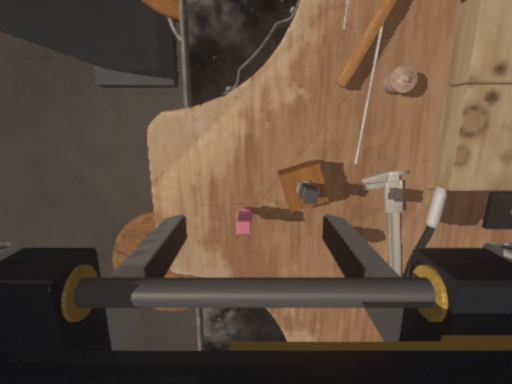

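Run:
```python
from h import *
r.move_l([0.568,-0.42,0.20],vel=0.3)
gripper_to(0.05)
k,Rc=cam('wrist'); im=vision.snapshot('wrist'); cv2.imwrite('pics/w2.png',im[:,:,::-1]); np.save('w2k.npy',np.r_[k['position'],Rc.as_quat()])
c=proj(k,Rc,np.array([.57,-.4195,.088])); print(c, telemetry.current_t(), telemetry.current_ee_pos())
for i in range(4): print(telemetry.current_wrist_force().round(2)); r.hold(0.02)
u,v=c.astype(int); cr=im[max(0,v-70):v+60,u-80:u+80,::-1]; print(max(0,v-70),u-80)
cv2.imwrite('pics/w2c.png',cv2.resize(cr,None,fx=4.5,fy=4.5,interpolation=cv2.INTER_CUBIC))
```

```text
[256.05483309 192.98891929] 6.5667 [ 0.56801174 -0.42000854  0.19989235]
[-0.7   0.    1.86]
[-0.05  0.22 -0.74]
[ 0.03 -0.25  0.32]
[-0.12  0.17  0.13]
122 176
```

View pics/w2c.png

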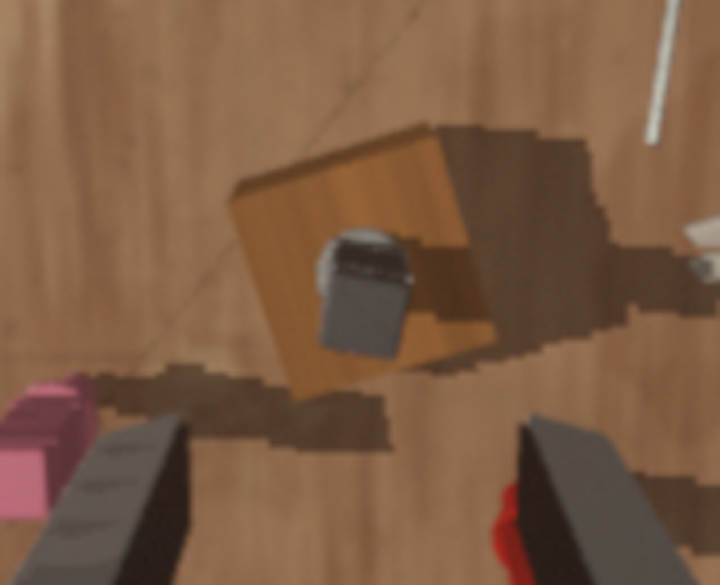

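Run:
```python
from h import *
k,Rc=cam('wrist')
c=np.array([(329,277),(410,285),(397,359),(320,347)])/4.5+[176,122]
P=back(k,Rc,c,0.088)[:,:2]; print(P.round(4),P.mean(0))
for i in range(4):
    d=P[(i+1)%4]-P[i]; print(np.linalg.norm(d).round(4),np.degrees(np.arctan2(d[1],d[0])).round(1))
s=np.array([(232,197),(432,128),(495,335),(302,396)])/4.5+[176,122]
P=back(k,Rc,s,0.04)[:,:2]; print(P.round(4),P.mean(0))
for i in range(4):
    d=P[(i+1)%4]-P[i]; print(np.linalg.norm(d).round(4),np.degrees(np.arctan2(d[1],d[0])).round(1))
```

```text
[[ 0.5632 -0.4099]
 [ 0.5809 -0.4117]
 [ 0.5782 -0.4286]
 [ 0.5611 -0.4258]] [ 0.57085658 -0.41899167]
0.0179 -5.8
0.0171 -99.1
0.0174 170.8
0.0161 82.6
[[ 0.5377 -0.3997]
 [ 0.5883 -0.3822]
 [ 0.6056 -0.4361]
 [ 0.555  -0.4528]] [ 0.57165102 -0.41768517]
0.0536 19.0
0.0566 -72.2
0.0534 -161.7
0.0559 108.0
```

```bash
cat >> h.py <<'E'
def F(n=8,dt=0.02):
    a=[]
    for i in range(n): a.append(telemetry.current_wrist_force()); r.hold(dt)
    return np.mean(a,0)
E
python3 - <<'E'
from h import *
q=down(-0.14)
r.move_l([0.571,-0.4187,0.13],rot=q,vel=0.2)
gripper_to(0.040)
r.hold(0.1);f0=F();print('f0',f0.round(2))
print(r.move_l([0.571,-0.4187,0.077],vel=0.1,guard=6), telemetry.current_ee_pos())
r.hold(.1);print(F().round(2))
gripper_to(0.010,f_grip=4); r.hold(.1)
print(telemetry.current_opening(),(F()-f0).round(2),telemetry.current_t())
k,Rc=cam('wrist'); im=vision.snapshot('wrist'); cv2.imwrite('pics/w3.png',im[:,:,::-1])
E
```

```text
f0 [ 0.29 -0.12 -0.23]
False [ 0.57128132 -0.41893139  0.07720728]
[ 0.07 -0.03 -0.09]
0.017946060524267938 [-0.76  0.12  1.43] 9.3917
```

View pics/w3.png

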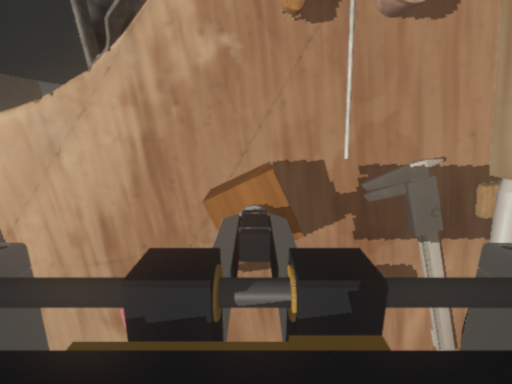

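Run:
```python
from h import *
gripper_to(0.010,f_grip=45); r.hold(.1)
print(telemetry.current_opening(),F().round(2))
p=telemetry.current_ee_pos()
print(r.move_l([p[0],p[1],0.125],vel=0.06,guard=9),F(4).round(2))
r.move_l([p[0],p[1],0.25],vel=0.25)
r.move_to([0.42,0.0,0.28],down(0.0))
r.move_to([0.52,0.30,0.22],down(0.0))
print(telemetry.current_opening(),telemetry.current_t())
k,Rc=cam('wrist'); im=vision.snapshot('wrist'); cv2.imwrite('pics/w4.png',im[:,:,::-1])
for n in ["base_plate","nominal_bore"]:
    print(n,[(round(d['score'],2),np.round(d['at'],4)) for d in models.mark_of(n,'wrist')])
```

```text
0.01827678294594912 [-1.05 -0.09  2.45]
False [ 0.17 -0.05 -1.4 ]
0.018024721467987698 14.4167
base_plate [(0.86, array([ 0.5783,  0.3516, -0.0029])), (0.27, array([0.5783, 0.3503, 0.0417]))]
nominal_bore [(0.93, array([0.5761, 0.3631, 0.044 ]))]
```

View pics/w4.png

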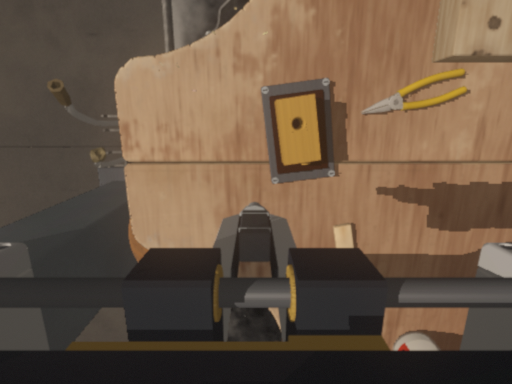

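Run:
```python
from h import *
im=cv2.imread('pics/w4.png'); 
cv2.imwrite('pics/w4c.png',cv2.resize(im[65:200,240:360],None,fx=4.4,fy=4.4,interpolation=cv2.INTER_CUBIC))
k,Rc=cam('wrist')
hsv=cv2.cvtColor(im,cv2.COLOR_BGR2HSV)[80:180,262:336]
print(hsv[20,20:60:3].tolist(),hsv[60,20:60:3].tolist())
```

```text
[[18, 161, 174], [19, 164, 176], [19, 162, 180], [18, 164, 177], [18, 162, 176], [18, 162, 175], [19, 163, 177], [18, 161, 176], [18, 161, 176], [18, 163, 175], [19, 163, 177], [17, 164, 138], [13, 134, 57], [12, 139, 57]] [[18, 162, 175], [19, 164, 177], [18, 163, 175], [19, 163, 178], [19, 165, 175], [19, 163, 177], [19, 165, 175], [18, 165, 173], [18, 166, 175], [18, 165, 173], [18, 165, 173], [19, 165, 176], [18, 166, 158], [13, 159, 56]]
```

View pics/w4c.png

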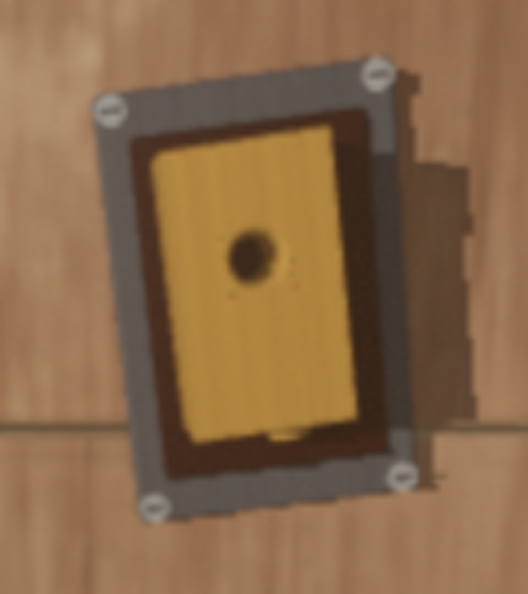

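Run:
```python
from h import *
k,Rc=cam('wrist')
o=np.array([240,65])
c=np.array([(152,155),(332,127),(357,416),(190,443)])/4.4+o-0.4
P=back(k,Rc,c,0.044)[:,:2]; print(P.round(4),P.mean(0))
for i in range(4):
    d=P[(i+1)%4]-P[i]; print(np.linalg.norm(d).round(4),np.degrees(np.arctan2(d[1],d[0])).round(1))
print('bore',back(k,Rc,np.array([[252,257]])/4.4+o-.4,.044), 'pin tip',telemetry.current_ee_pos())
im=cv2.imread('pics/w4.png');hsv=cv2.cvtColor(im,cv2.COLOR_BGR2HSV)
m=((hsv[...,2]>140)&(hsv[...,1]>150)).astype(np.uint8)
m[:80]=0;m[180:]=0;m[:,:265]=0;m[:,332:]=0
cn=max(cv2.findContours(m,0,1)[0],key=cv2.contourArea)
W=back(k,Rc,cn[:,0],0.044)[:,:2]
print(cv2.minAreaRect((W*1000).astype(np.float32)))
```

```text
[[0.5438 0.392 ]
 [0.5901 0.3988]
 [0.6007 0.3241]
 [0.5553 0.3168]] [0.57247714 0.3579103 ]
0.0468 8.3
0.0755 -81.9
0.046 -170.8
0.0761 98.8
bore [[0.57059262 0.36627178 0.044     ]] pin tip [0.52040653 0.29857163 0.22073592]
((572.3239135742188, 356.604248046875), (45.969703674316406, 78.72991943359375), 8.535778045654297)
```

```bash
cat >> h.py <<'E'
YAW=0.147; C=np.array([0.5723,0.3578]); ex=np.array([np.cos(YAW),np.sin(YAW)]); ey=np.array([-np.sin(YAW),np.cos(YAW)])
Z=0.094
def W(u,v,z=Z):
    p=C+ex*u/1000+ey*v/1000; return [p[0],p[1],z]
def UV():
    p=telemetry.current_ee_pos(); d=(p[:2]-C)*1000; return np.array([d@ex,d@ey,p[2]*1000])
def FL():
    f=F(10,.02); return np.array([f[:2]@ex,f[:2]@ey,f[2]])
def touch(u,v,du,dv,L=16,vel=0.008,guard=2.2):
    """from (u,v) go along (du,dv) until contact; stays there"""
    r.hold(.2); f0=FL(); d=np.array([du,dv])
    for i in range(6):
        hit=r.move_l(W(u+du*L,v+dv*L),vel=vel,guard=guard)
        r.hold(.05); f=FL()-f0; fc=-(f[:2]@d); p=UV(); print('hit',hit,'uv',p.round(2),'f',f.round(2),'t',round(telemetry.current_t(),2))
        if fc>1.0 or not hit: break
    if not hit: return None
    s=[(p[:2]@d,fc)]
    r.hold(.3); f=FL()-f0; s.append((UV()[:2]@d,-(f[:2]@d)))
    for b in (0.3,0.6):
        r.move_l(W(*(p[:2]-d*b)),vel=0.01); r.hold(.1); f=FL()-f0; s.append((UV()[:2]@d,-(f[:2]@d)))
    r.move_l(W(*(p[:2]-d*8)),vel=0.04)
    print('samples (pos along d mm, N)',np.round(s,2).tolist())
    return s,p
E
python3 - <<'E'
from h import *
r.move_to(W(-40,-28,0.16),down(YAW))
r.move_l(W(-40,-28),vel=0.1); print(UV())
touch(-40,-28,1,0)
E
```

```text
[-39.35110658 -27.86914998  94.89831429]
hit True uv [-28.51 -28.38  92.23] f [-0.   -0.1   0.09] t 17.85
hit True uv [-28.32 -28.62  91.28] f [ 0.15 -0.08 -0.19] t 18.48
hit True uv [-28.01 -28.72  91.02] f [-0.02  0.22  0.05] t 19.14
hit True uv [-27.7  -28.76  91.03] f [ 0.18 -0.1   0.06] t 19.82
hit True uv [-27.37 -28.72  91.2 ] f [ 0.1  -0.07  0.03] t 20.49
hit True uv [-27.07 -28.66  91.43] f [ 0.01  0.05 -0.13] t 21.17
samples (pos along d mm, N) [[-27.07, -0.01], [-26.92, 0.08], [-27.38, -0.18], [-27.68, -0.13]]
```

Run:
```python
from h import *
t0=telemetry.current_t()
for i in range(6):
    print(UV().round(2),telemetry.current_wrist_force().round(2)); r.hold(.05)
r.move_l(W(-36,-28),vel=.04)
for i in range(6):
    print(UV().round(2),telemetry.current_wrist_force().round(2)); r.hold(.05)
print(telemetry.current_t()-t0)
```

```text
[-35.51 -28.66  94.08] [-0.6   0.23 -1.84]
[-35.21 -28.59  94.12] [ 0.12 -0.47 -1.58]
[-35.04 -28.62  94.12] [ 0.43 -0.68 -1.89]
[-34.98 -28.63  94.11] [-0.88 -0.69 -2.08]
[-34.94 -28.65  94.08] [ 0.34 -0.45 -1.04]
[-34.91 -28.64  94.05] [ 0.91  0.08 -1.61]
[-36.07 -27.95  93.97] [-0.64 -0.58 -0.51]
[-36.03 -27.98  93.98] [-0.69 -0.05 -1.21]
[-35.97 -28.02  94.  ] [-1.1  -0.29 -2.04]
[-35.96 -27.98  94.  ] [ 0.35  1.35 -1.23]
[-36.   -28.    93.99] [-0.36 -0.65 -2.3 ]
[-35.98 -27.99  93.99] [ 0.22  0.15 -0.26]
0.8500000000000014
```

```bash
cat >> h.py <<'E'
def FN(n=8):
    f=F(n,.01); return np.array([f[:2]@ex,f[:2]@ey,f[2]])
def touch2(u,v,du,dv,L=10,step=0.4):
    """stand at (u,v); step along d; samples"""
    r.move_l(W(u,v),vel=.04); r.hold(.25); f0=FN(16); d=np.array([du,dv]); s=[]
    x=0
    while x<L:
        x+=step; r.move_l(W(u+du*x,v+dv*x),vel=0.008)
        f=FN(8)-f0; fc=-(f[:2]@d); p=UV(); s.append((p[:2]@d,fc))
        if fc>1.9:
            f=FN(16)-f0; fc=-(f[:2]@d); p=UV(); s.append((p[:2]@d,fc))
            if fc>1.9: break
    print('held',p.round(2),f.round(2))
    print('samples',np.round(s[-8:],2).tolist())
    r.hold(.1)
    for b in (0.4,0.8):
        xx=x-b; r.move_l(W(u+du*xx,v+dv*xx),vel=0.02); f=FN(12)-f0; s.append((UV()[:2]@d,-(f[:2]@d)))
    print('back',np.round(s[-2:],2).tolist())
    r.move_l(W(u+du*(x-6),v+dv*(x-6)),vel=0.04)
    print('t',telemetry.current_t(),'opening',telemetry.current_opening())
    return s,p
E
python3 - <<'E'
from h import *
touch2(-28,-28,1,0)
E
```

```text
held [-25.29 -28.03  93.92] [-2.27  0.17  1.43]
samples [[-27.18, -0.4], [-26.8, -0.3], [-26.41, 0.02], [-26.0, -0.11], [-25.63, -0.31], [-25.46, 1.0], [-25.3, 2.16], [-25.29, 2.27]]
back [[-25.37, 2.25], [-25.43, 1.98]]
t 28.4667 opening 0.017708670090319643
```

Run:
```python
from h import *
r.move_l(W(-33,28),vel=.08)
touch2(-28.4,28,1,0)
r.move_l(W(-36,28),vel=.08)
```

```text
held [-25.41  28.    93.93] [-2.71  0.21  1.68]
samples [[-27.2, -0.22], [-26.79, 0.03], [-26.39, -0.12], [-25.99, -0.14], [-25.66, 0.17], [-25.54, 1.43], [-25.39, 2.24], [-25.41, 2.71]]
back [[-25.44, 3.15], [-25.47, 2.61]]
t 34.0333 opening 0.017629343592858438
```

Run:
```python
from h import *
r.move_l(W(-36,53),vel=.12)
r.move_l(W(2.4,53),vel=.12)
touch2(2.4,47.6,0,-1)
```

```text
held [ 2.4  44.46 94.01] [-0.17  2.27 -0.39]
samples [[-46.36, 0.21], [-46.0, -0.06], [-45.6, -0.04], [-45.16, -0.07], [-44.79, -0.07], [-44.61, 0.57], [-44.47, 2.05], [-44.46, 2.27]]
back [[-44.5, 2.49], [-44.57, 1.66]]
t 39.8417 opening 0.01794412795499639
```

```bash
cat > ins.py <<'E'
from h import *
import sys
u,v=2.4,8.68
r.move_l(W(u,53,0.122),vel=.12)
r.move_l(W(u,v,0.122),vel=.12)
r.hold(.3); f0=FN(20)
im=vision.snapshot('wrist'); cv2.imwrite('pics/w5.png',im[:,:,::-1])
z=.122
r.move_l(W(u,v,.112),vel=.05); z=.112
while z>0.0835:
    z-=0.0015
    r.move_l(W(u,v,z),vel=0.02); f=FN(5)-f0; p=UV()
    print(round(z*1e3,1),p.round(2),f.round(2))
    if f[2]>3.5 or np.hypot(*f[:2])>3.5:
        f=FN(10)-f0; print('chk',f.round(2))
        if f[2]>3 or np.hypot(*f[:2])>3: print('STOP'); break
print(telemetry.current_t())
E
python3 ins.py
```

```text
110.5 [  2.47   8.69 110.58] [ 0.1   0.3  -0.01]
109.0 [  2.35   8.67 108.98] [0.15 0.14 0.22]
107.5 [  2.34   8.65 107.4 ] [0.07 0.23 0.35]
106.0 [  2.36   8.63 105.91] [ 0.19 -0.02  0.27]
104.5 [  2.33   8.65 104.42] [0.27 0.06 0.48]
103.0 [  2.35   8.65 102.89] [ 0.07 -0.37  0.19]
101.5 [  2.35   8.65 101.44] [0.22 0.11 0.2 ]
100.0 [ 2.34  8.66 99.92] [0.29 0.57 0.13]
98.5 [ 2.34  8.68 98.38] [0.13 0.21 0.51]
97.0 [ 2.34  8.67 96.9 ] [ 0.1  -0.1   0.12]
95.5 [ 2.35  8.67 95.45] [ 0.45  0.29 -0.07]
94.0 [ 2.35  8.64 93.91] [ 0.05 -0.15  0.3 ]
92.5 [ 2.35  8.66 92.4 ] [0.28 0.53 0.41]
91.0 [ 2.37  8.64 90.93] [0.33 0.43 0.2 ]
89.5 [ 2.33  8.67 89.43] [0.37 0.07 0.47]
88.0 [ 2.37  8.65 87.91] [-0.02 -0.4  -0.02]
86.5 [ 2.33  8.65 86.39] [-0.05 -0.    0.33]
85.0 [ 2.35  8.66 84.93] [ 0.35 -0.01  0.02]
83.5 [ 2.35  8.65 83.41] [ 0.11 -0.03  0.56]
47.15
```

View pics/w5.png

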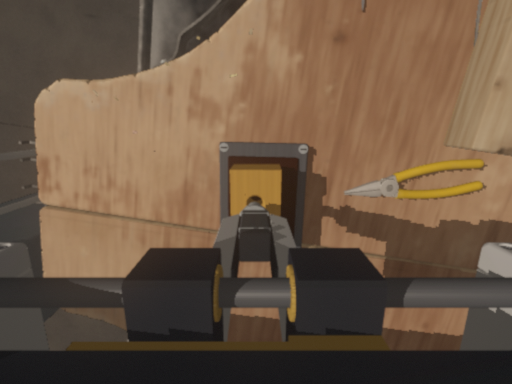

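Inserted with no noticeable force: z is well below bore mouth contact (109 mm). The picture, taken before the descent, shows the pin at (255,205) directly over the bore. Next I step down gently until the collar seats.

Run:
```python
from h import *
u,v=2.4,8.68
f0=FN(16); z=.0835
while z>0.077:
    z-=0.0004
    r.move_l(W(u,v,z),vel=0.01); f=FN(8)-f0; print(round(z*1e3,1),UV().round(2),f.round(2))
    if f[2]>2.2: break
print(telemetry.current_t())
```

```text
83.1 [ 2.4   8.69 83.07] [-0.36 -0.   -0.13]
82.7 [ 2.37  8.65 82.65] [-0.28 -0.08 -0.04]
82.3 [ 2.4   8.71 82.28] [-0.44  0.05 -0.01]
81.9 [ 2.39  8.67 81.9 ] [-0.33 -0.07 -0.14]
81.5 [ 2.41  8.67 81.48] [-0.42  0.18  0.21]
81.1 [ 2.43  8.69 81.4 ] [-0.7  -0.29  2.04]
80.7 [ 2.44  8.69 81.34] [-1.95 -0.53  6.3 ]
49.5
```

Run:
```python
from h import *
u,v=2.4,8.68
r.move_l(W(u,v,.0813),vel=.01); print(FN(8).round(2))
gripper_to(0.016,f_grip=5); r.hold(.1); print(FN(8).round(2),telemetry.current_opening())
gripper_to(0.040); r.hold(.1); print(FN(8).round(2),telemetry.current_opening())
r.move_l(W(u,v,.16),vel=.08)
r.move_l(W(-10,-40,.22),vel=.25)
r.hold(.3)
k,Rc=cam('wrist'); im=vision.snapshot('wrist'); cv2.imwrite('pics/w6.png',im[:,:,::-1])
c=proj(k,Rc,np.array(W(2.4,8.7,.092))); print(c)
print([(round(d['score'],2),np.round(d['at'],4)) for d in models.mark_of('locating_pin','wrist')],W(0,8))
x,y=c.astype(int); y0=max(0,y-70)
cv2.imwrite('pics/w6c.png',cv2.resize(im[y0:y+70,x-80:x+80,::-1],None,fx=4,fy=4,interpolation=cv2.INTER_CUBIC))
im=vision.snapshot('scene'); cv2.imwrite('pics/s6.png',im[:,:,::-1])
cv2.imwrite('pics/s6c.png',cv2.resize(im[110:200,100:200,::-1],None,fx=6,fy=6,interpolation=cv2.INTER_CUBIC))
print(telemetry.current_t())
```

```text
[-0.91 -0.72  3.47]
[-0.87 -0.18  3.76] 0.01777509340662754
[-0.04  0.29  0.05] 0.04027210267201377
[271.71839846 142.51517453]
[(0.87, array([0.5691, 0.3643, 0.0441]))] [np.float64(0.5711282307902547), np.float64(0.3657137195375558), 0.094]
52.9667
```

View pics/w6c.png

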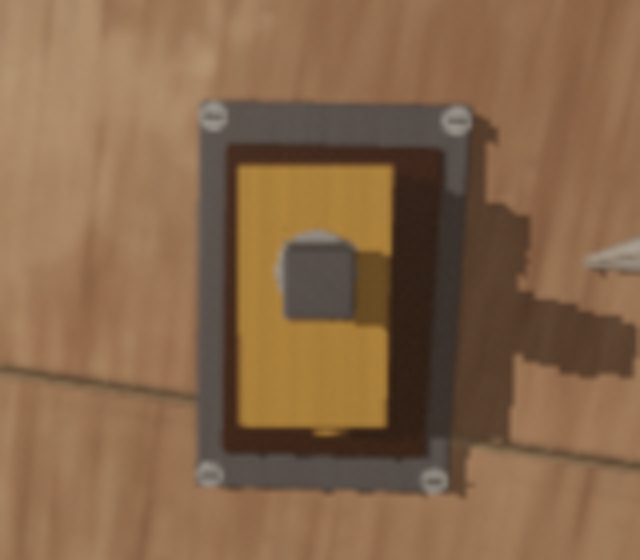

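View pics/s6c.png

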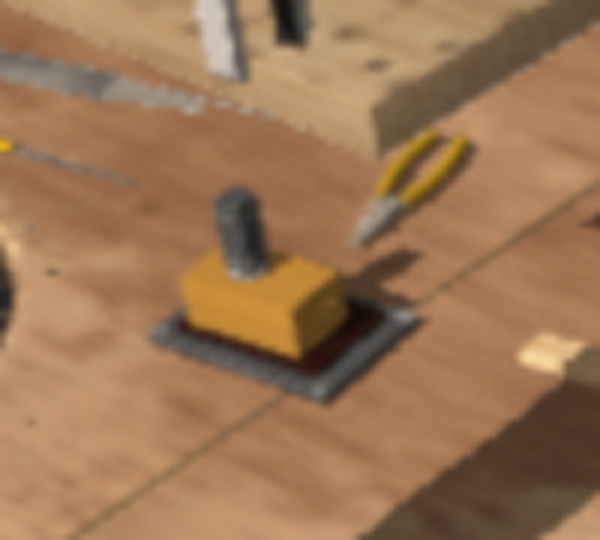

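The pin stands upright in the casting with its collar flat on top: crop (320,280) in the wrist view and (240,230) in the scene crop. The network puts its origin at z = 0.044.

```bash
python3 -c "
from h import *
print(r.sign_off())"
```

```text
the job is handed in; nothing more can be done
None
```

The steel pin is in the bore with its collar resting on the casting, the gripper is clear, and the job is handed in at about 53 s.

- **Touches:** I took the pin from its stand and touched the near face at the right, then the near face at the left, then the left end face. Each touch was held at about 2 to 3 N. The two near-face contacts agreed within about 0.1 mm, so the yaw estimated from the camera needed no correction.
- **Insertion:** The pin went in with no noticeable force. At seating the force peaked at about 6 N for a moment, and I backed it off before letting go.
- **Last checks:** The wrist and scene pictures show the pin upright. The network puts its origin at z = 0.044, at the casting's top, and within about 2.5 mm of the bore's camera position. I did not check the bystanders again at the end, but no move went near them.
- **What went wrong:** My first guarded approach at the near face tripped early on force-sensor noise, before any contact. I repeated it with small steps and averaged force readings.

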